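# Snap the water filter into its sloping dock

## Task

Fit the water filter dispenser with its new filter: press the longer of the two white filter cartridges into the sloping dock, between the two sprung steel end clips, until it snaps home; then bed it down with a firm push of about 20 N, held for half a second and never over 45 N, and let go of it. Leave the shorter cartridge and everything else on the counter where it is.

Things in the scene. Friction and masses are not known exactly. Their poses are not given: they have to be found in the camera images.
- cartridge: The longer cartridge, the one to fit: white plastic cylinder, 44 mm diameter, 116 mm long, with a grey chamfered boss on each end (32 mm diameter tapering to 10 mm over 7 mm), 130 mm over all, 0.15 to 0.31 kg. Origin at its centre, long axis y, ends alike. It starts level on rest_a, its centre 26 mm above the counter; grip it across its diameter at the middle.
- short_cartridge: The shorter cartridge: 94 mm over all (80 mm cylinder), otherwise same look and diameter. Too short for the dock; leave it alone. Origin at its centre, long axis y. It lies on rest_b.
- rest_a: Low fixed grey rest under the longer cartridge: 56 x 130 mm plate, 4 mm thick, with two ribs along y (4 mm wide, tops 10 mm above the counter, 18 mm either side of the middle) that keep the cartridge from rolling. Origin under its middle. It may be the near or the far one of the two rests.
- dock: Filter dispenser, fixed: 190 x 190 mm, with a low clear tank at its +x side. Origin on the counter under the seat, z up. The cradle opens up and towards its own -x, 35 degrees from vertical: the cartridge goes in along (0.574, 0, -0.819) of this frame, its axis along the dock's y. The dock is yawed at random.
- dock_seat (a point): Where the cartridge's centre lies when home with the carriage screwed fully in, 95 mm above the counter; axes as dock. The carriage (both V saddles and both clips) is set 0 to 14 mm further out along the opening direction by a screw, differently each time; this is not measured: feel for it. It stays put when pressed. Saddles 42 to 54 mm either side of the middle; fingers fit between.
- bar (a point): Middle of the 14 mm steel bar, 176 mm long, along the dock's y, 74 mm up the slope and 33 mm out from the seat: a gripper pointing straight down over the cradle hits it, one tilted with the cradle clears it. The cradle's flat back plate is 32 mm below the seat.
- clip_left (a joint): Sprung steel end clip at the carriage's +y end: outward spread (m, 0 to 0.009; 700 N/m, 2 N preload). Its rounded ridge (10 mm thick) juts over the saddles. Chamfers meet the ridges 28 mm short of home, spread each clip about 5 mm when 13 mm short, then snap under. Pressing past takes 5 to 12 N; the clips then pull it in with up to 15 N. Home, it reads about 0.
- clip_right (a joint): The same clip at the dock's -y end; it also grows outward.
- mug: Bystander, to be left alone: white china mug, 84 mm wide, 85 mm tall; origin under its middle.
- amber_bottle: Bystander, to be left alone: closed amber bottle, 68 mm wide, 190 mm tall; origin under its middle.
- flask: Bystander, to be left alone: dark steel flask, 72 mm wide, 220 mm tall; origin under its middle.
- jar: Bystander, to be left alone: glass jar with steel lid, 76 mm wide, 80 mm tall; origin under its middle.
- spoon: Bystander, to be left alone: steel spoon lying flat, 170 mm long; origin under its middle (lying along its x).
- bowl: Bystander, to be left alone: white bowl, 130 mm wide, 50 mm tall; origin under its middle.
- cup: Bystander, to be left alone: glass cup, 72 mm wide, 80 mm tall; origin under its middle.
Mind the look-alikes: they are no part of the job. What is shaped like the cartridge but blue or red is not meant.

How it is judged:
By the outcome, as a careful person would: the job done as asked, in the order asked, and still so for the second after the job is handed in, with the robot touching nothing.
It also fails if it takes over 51 s, if anything falls off the work surface, if the arm or the gripper's body presses on something with over 40 N, if the wrist force passes 120 N, or if a joint passes its speed limit or range.

## Robot

A 6-joint arm with a two-finger parallel gripper is mounted at the origin on the work surface. World frame = base frame: x ahead of the robot, y to its left, z up, the work surface at z = 0. Lengths are in mm, angles in rad, forces in N, time in s.
With the tool pointing down it reaches from about 275 to 750 mm from the base axis. Payload 10.2 kg.
Tool frame: the origin (TCP) lies midway between the tips of the shut fingers; the grasp point (between the pads) lies grasp_offset behind it (grasp_offset is the distance from the TCP to the grasp point, in mm); x points along the fingers, z is the direction in which the jaws open and shut, and the axes are right-handed (so a half turn about x gives the same grasp; the last joint's range is limited). The gripper opens to 85 mm and grips with 20 to 120 N. Pads are 22 mm wide; open, the fingers measure 114 mm over their backs; the gripper's body (76 mm by 85 mm) begins 54 mm behind the grasp point. The pads swing forward as they close: fully open they stand 13 mm farther back than shut.
Start: joints at [1.087, 0.313, 1.498, -0, 1.331, -0.223], TCP at [135.386, 507.249, 231.294] pointing down, gripper open.
Joint ranges: [-2.94, 2.94], [-0.97, 2.17], [0.19, 2.56], [-1.23, 4.37], [0.02, 3.11], [-2.88, 2.88]. Speed limits (rad/s): [2.39, 2.39, 3.01, 3.14, 3.14, 3.14].

## Interface

Orientations are given as a unit quaternion [w, x, y, z].
In Python, from rig import sense, capture, calibration, finish_job, grasp_offset gives the robot as it stands.
- The arm moves only by the shell command python3 -m jog 'ROWS' [FORCE]. ROWS is JSON, a list of rows, each an object with "linear": the shift along the tool's x, y, z scaled (see below), a list of three; "rotation": the turn, a rotation vector about the tool's x, y, z scaled (see below), a list of three; "grip": the finger opening in mm, from 0 to 85.4. A call has 1 to 20 rows; each row is the pose to reach, as a shift and turn from the pose measured when the call began, along the tool's axes at that moment; what a row does not reach only later rows make up. The controller multiplies each number of a shift by 0.3 m and each number of a turn by 0.5 rad. A row lasts 1/12 s, in which the tool goes at most 41.7 mm and 7.16 degrees, less where a joint would pass 70% of its speed; a pose out of reach is approached as far as the arm can. A call with a number of a shift or a turn outside -1 to 1 is refused whole. A call with a gripper value outside its range is refused whole. The fingers move at their own pace and stop on an object; FORCE is the grip in N (left out, the last holds). Time passes only in rows, so rows that repeat a pose let the fingers close. It gives the time, the measured TCP pose, the force and the opening at its end, in the units of the state.
- sense(): the state, without advancing time (a new reading comes with each control period).
- capture(name): name is "scene" or "top" or "wrist"; returns (picture, depth): 400x640x3 uint8, red, green, blue; 400x640 float32, mm along the optical axis (not along the pixel's ray), 0 where there is no reading.
- calibration(name): a dict with "intrinsics" (3x3 intrinsics, pixels), "world_from_camera" (4x4, takes a point from camera to world coordinates). Camera axes: x right, y up, looking along -z (the intrinsics and any distortion apply to the point x, -y, -z); pixel columns grow to the right and rows downward; lengths in mm; the calibration is good to about 2 mm. A picture is of the moment at which its call begins: read the wrist's pose just before it. calibration takes no time and is no camera call; for the wrist camera it gives the pose at the moment of the call.
- finish_job(): hands the job in, once; it reports no verdict.
The state is a dict: "time_s": time; "joints": joint angles; "dq": joint speeds; "tau": joint torques, N m; "eef_pos": TCP position; "ee_rot": TCP orientation; "force": force on the tool from outside, world axes, zero at the start; "wrist_torque": the same for the moment, N m; "grip_width": opening from 0.0 (shut) to 1.0 (fully open).
Only numpy, scipy, OpenCV 4.12 (cv2) and the standard library are available. Lean on these libraries where they do the work, as an engineer would, in place of code of your own. Each camera call takes 0.05 s, during which the arm holds its last target.

## Working session

There is one attempt and no reset: what is moved stays moved. The work goes in short steps, Python scripts to look and compute and a shell command to move; the robot and the scene stay as the last step left them, time stands still between calls to the robot, and variables do not carry over. Pictures are saved under pics/ and viewed, and the job is handed in when it is done.

```bash
mkdir -p pics; ls; python3 - <<'E'
from rig import *
import cv2,numpy as np
print(sense()); print(grasp_offset)
for n in ("scene","top"):
    p,d=capture(n); np.savez(f"{n}0.npz",p=p,d=d,**calibration(n)); cv2.imwrite(f"pics/{n}0.png",p[:,:,::-1])
    print(n,calibration(n))
E
```

```text
pics
{'time_s': 0.0, 'joints': array([ 1.08661647e+00,  3.13485245e-01,  1.49843337e+00,  1.42318335e-05,
        1.33098933e+00, -2.23384710e-01]), 'dq': array([-0.00018617, -0.00159225, -0.00025347,  0.00133924, -0.00155374,
       -0.00017235]), 'tau': array([-9.90328408e-04, -4.12255776e+01, -2.59745604e+01, -1.76471463e-04,
        4.08415348e-03, -1.99925188e-05]), 'eef_pos': array([135.2512993 , 507.0192078 , 230.71843678]), 'ee_rot': array([ 0.5603455 , -0.43093002,  0.56119434,  0.43054982]), 'force': array([-0.23651904,  0.46624205,  0.47927866]), 'wrist_torque': array([-0.03967771,  0.06454634, -0.00399859]), 'grip_width': 1.0024914349349854}
18.700000000000003
scene {'intrinsics': array([[462.03625635,   0.        , 313.41176878],
       [  0.        , 462.03625635, 199.34898005],
       [  0.        ,   0.        ,   1.        ]]), 'world_from_camera': array([[-6.01531084e-01, -4.97623859e-01,  6.24924676e-01,
         1.39941435e+03],
       [ 7.98824950e-01, -3.80817491e-01,  4.65678793e-01,
         6.94158534e+02],
       [ 6.24936929e-03,  7.79325692e-01,  6.26587912e-01,
         9.69994645e+02],
       [ 0.00000000e+00,  0.00000000e+00,  0.00000000e+00,
         1.00000000e+00]])}
top {'intrinsics': array([[425.52902466,   0.        , 322.62092147],
       [  0.        , 425.52902466, 198.2495226 ],
       [  0.        ,   0.        ,   1.        ]]), 'world_from_camera': array([[ 3.76333608e-04,  9.99559803e-01, -2.96657952e-02,
         4.88108688e+02],
       [-9.99994938e-01,  2.82439097e-04, -3.16920327e-03,
         5.28710932e+01],
       [-3.15942942e-03,  2.96668377e-02,  9.99554849e-01,
         1.61216784e+03],
       [ 0.00000000e+00,  0.00000000e+00,  0.00000000e+00,
         1.00000000e+00]])}
```

View pics/scene0.png

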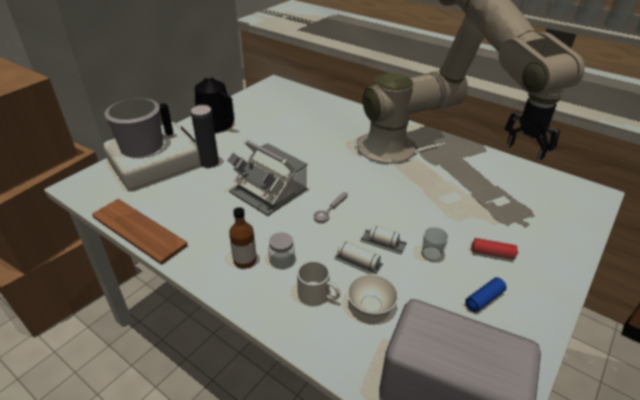

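View pics/top0.png

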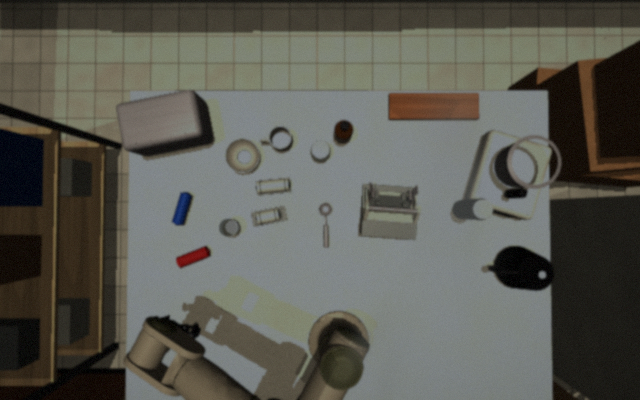

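```bash
python3 - <<'E'
import cv2,numpy as np
p=np.load("top0.npz")["p"][:,:,::-1]; s=np.load("scene0.npz")["p"][:,:,::-1]
a=cv2.resize(p[165:245,220:340],None,fx=6,fy=6,interpolation=2)
cv2.imwrite("pics/c_top_cart.png",a)
a=cv2.resize(p[170:250,340:440],None,fx=7,fy=7,interpolation=2)
cv2.imwrite("pics/c_top_dock.png",a)
a=cv2.resize(s[130:285,215:415],None,fx=4,fy=3.8,interpolation=2)
cv2.imwrite("pics/c_scene.png",a)
E
```

```text
(no output)
```

View pics/c_top_cart.png

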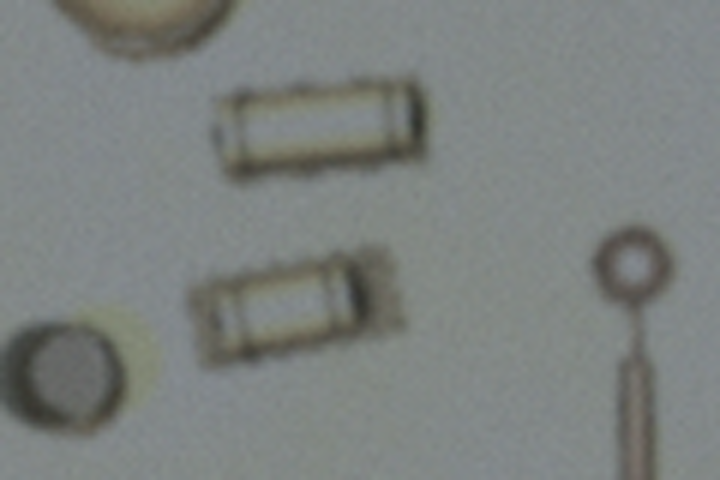

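View pics/c_top_dock.png

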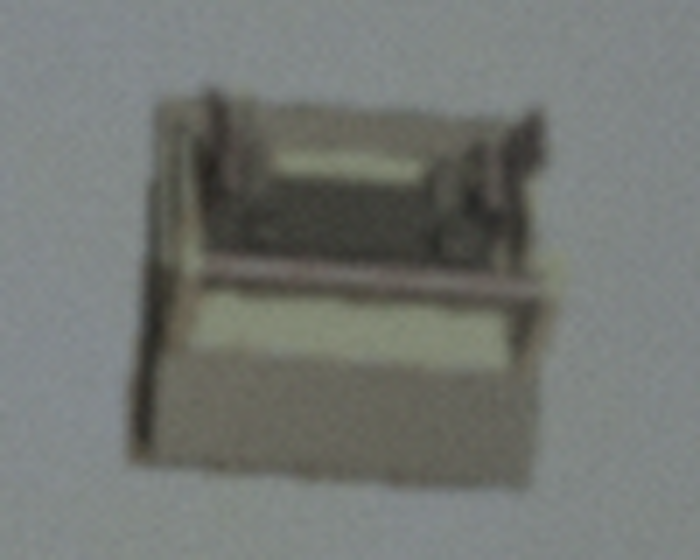

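View pics/c_scene.png

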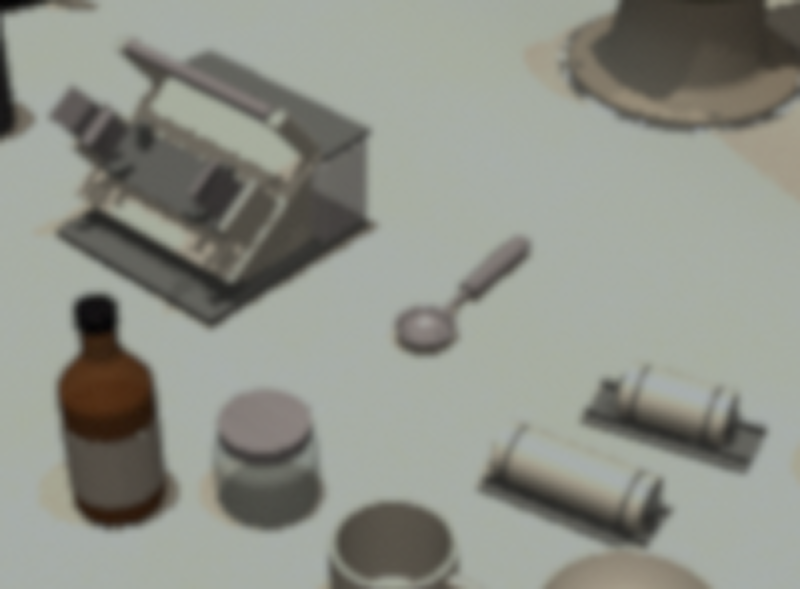

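```bash
cat > h.py <<'E'
import numpy as np, cv2
from scipy.spatial.transform import Rotation as R
def load(f):
    z=np.load(f); return z["p"],z["d"],z["intrinsics"],z["world_from_camera"]
def cloud(d,K,T):
    v,u=np.mgrid[0:d.shape[0],0:d.shape[1]]
    P=np.stack([(u-K[0,2])/K[0,0]*d,-(v-K[1,2])/K[1,1]*d,-d],-1)
    W=P@T[:3,:3].T+T[:3,3]; W[d<=0]=np.nan; return W
def ray(u,v,K,T,z):
    r=T[:3,:3]@np.array([(u-K[0,2])/K[0,0],-(v-K[1,2])/K[1,1],-1]); o=T[:3,3]
    return o+r*(z-o[2])/r[2]
def proj(P,K,T):
    c=(np.asarray(P)-T[:3,3])@T[:3,:3]; return np.stack([K[0,2]+K[0,0]*c[...,0]/-c[...,2],K[1,2]-K[1,1]*c[...,1]/-c[...,2]],-1)
def toolrot(q): return R.from_quat(np.asarray(q)[[1,2,3,0]])
E
python3 - <<'E'
from h import *
from rig import *
p,d,K,T=load("top0.npz")
W=cloud(d,K,T)
np.set_printoptions(suppress=True,precision=1,linewidth=250)
c=lambda u,v,z,s=6,a=220,b=165: ray(a+u/s,b+v/s,K,T,z)
# cartridge body corners of the lid lines in crop: rings centre (235,132),(390,120); z~48 top
print("ring mid",c(235,132,48),c(390,121,48))
print("bar",c(205,268,171,7,340,170),c(545,290,171,7,340,170))
for nm,(u0,u1,v0,v1) in dict(cart=(250,295,176,197),dock=(355,422,180,245)).items():
    print(nm);print(W[v0:v1:2,u0:u1:4,2])
p,d,K,T=load("scene0.npz")
c=lambda u,v,z: ray(215+u/4,130+v/3.8,K,T,z)
print("scene bar",c(130,45,171),c(275,118,171)); print("scene cart ends",c(495,455,26),c(655,505,26))
s=sense(); print("wrist",np.linalg.inv(np.block([[toolrot(s["ee_rot"]).as_matrix(),s["eef_pos"][:,None]],[np.zeros((1,3)),np.ones((1,1))]]))@calibration("wrist")["world_from_camera"], calibration("wrist")["intrinsics"])
print(toolrot(s["ee_rot"]).as_matrix())
E
```

```text
ring mid [575.9 291.5  48. ] [582.7 196.4  48. ]
bar [ 496.9 -100.5  171. ] [ 486.4 -264.7  171. ]
cart
[[ 1.8  2.7 -9.2  1.   5.9  5.3  8.7  5.4 -0.4 -0.7  0.8  3.2]
 [ 6.1 -4.9  7.7 -2.3 -2.7  0.7  1.1  0.4  2.7 13.7 -0.3 -2.5]
 [ 0.8 -1.1 -3.9  1.   8.   5.6 32.  42.7 38.5 37.5  1.8  0.4]
 [ 9.9 -2.  33.1 37.9 37.3 42.6 46.7 45.8 45.8 47.1 -4.1  1.3]
 [-0.9 -0.6 47.7 48.7 47.6 44.4 44.9 50.8 39.9 45.4  5.7  3.9]
 [-2.4  1.5 50.6 52.6 47.4 45.7 47.9 46.9 37.2 57.  -1.4 -3.3]
 [-5.5 -4.1 49.8 45.2 49.2 47.9 44.1 49.6 46.6 41.1  3.6 -2.4]
 [-6.1 -3.8 44.4 41.8 43.7 42.6 44.4 39.9 29.6 35.   3.1  2.6]
 [-3.5 -4.7 39.4 36.4 34.4 32.5  6.7  4.6 10.2  4.   0.3 -0.6]
 [ 0.5 -1.7  7.3  nan  4.4 -0.5 -2.9 -5.8  2.7 -1.9  1.1  5.2]
 [-1.   1.8 -0.5  3.6  4.  -4.6 -3.9  7.   0.7  3.6  1.6  1.3]]
dock
[[ -5.1   3.4  -3.1  -6.4  -2.5  -0.3   5.3  -0.8   0.5  -0.1   5.4   0.8   1.7  -0.4   0.2  -4.3  -0.7]
 [ -4.8   1.6  -0.3   8.4  -1.3   7.6  -5.3   2.1   0.2  -6.8  -2.9  -9.3   1.    6.5  -4.5   3.2   1.6]
 [  7.7  -0.1   6.5  10.5 125.2  -0.9   0.5  -3.   -2.2  -1.4   3.6  -4.6   5.3  -6.3  
[... 2827 characters left out ...]
 109.1 109.2 109.1  -4.3]
 [ -8.6  -3.    0.2  -4.2  -0.8  -1.9   5.5  -2.6   1.7   8.9  -2.2  -0.2  -0.1  -1.8  -0.4  -1.4   3.2]
 [ -2.9   0.2   5.4  -3.7  -5.    3.7  -0.8  -2.1  -0.4   0.6  -9.8  -3.2   1.   -0.    0.8  -4.2  -7.5]
 [  6.7   2.   -5.   -5.    0.2   1.6   3.3   1.9  -6.3   2.    6.6   3.6   0.3  -2.4   2.4  -7.1  -1.1]]
scene bar [ 494.1 -250.3  171. ] [507.8 -85.1 171. ]
scene cart ends [598.2 189.3  26. ] [573.1 307.3  26. ]
wrist [[  -0.     0.3   -1.  -142.6]
 [   0.     1.     0.3   72. ]
 [   1.     0.    -0.     1.2]
 [   0.     0.     0.     1. ]] [[323.1   0.  310.6]
 [  0.  323.1 195.1]
 [  0.    0.    1. ]]
[[-0.  -1.   0.3]
 [-0.   0.3  1. ]
 [-1.   0.  -0. ]]
```

```bash
python3 - <<'E'
from h import *
from rig import *
np.set_printoptions(suppress=True,precision=3,linewidth=200)
for f,box in(("top0.npz",(500,660,170,320)),("scene0.npz",(500,680,170,320))):
    p,d,K,T=load(f); W=cloud(d,K,T).reshape(-1,3)
    m=(W[:,0]>box[0])&(W[:,0]<box[1])&(W[:,1]>box[2])&(W[:,1]<box[3])&(W[:,2]>22)&(W[:,2]<60)
    Q=W[m]
    # split
    Q=Q[(Q[:,0]>545)&(Q[:,0]<625)]
    c=Q.mean(0); u,s,vt=np.linalg.svd(Q-c,full_matrices=False); t=(Q-c)@vt[0]
    print(f,len(Q),c,vt[0],np.percentile(t,[1,99]),np.percentile((Q-c)@vt[1],[1,99]))
s=sense();Rm=toolrot(s["ee_rot"]).as_matrix();print(Rm)
E
```

```text
top0.npz 385 [580.299 242.812  42.757] [-0.113  0.994  0.009] [-60.126  61.641] [-21.449  21.31 ]
scene0.npz 607 [590.168 250.102  39.323] [ 0.129 -0.992  0.011] [-58.345  60.995] [-18.793  21.709]
[[-0.001 -0.966  0.258]
 [-0.001  0.258  0.966]
 [-1.     0.    -0.001]]
```

```bash
python3 -m jog '[{"linear":[0,-0.83,-0.23],"rotation":[0.8,0,0],"grip":85},{"linear":[0,-0.83,-0.23],"rotation":[0.8,0,0],"grip":85},{"linear":[0,-0.83,-0.23],"rotation":[0.8,0,0],"grip":85},{"linear":[0,-0.83,-0.23],"rotation":[0.8,0,0],"grip":85},{"linear":[0,-0.83,-0.23],"rotation":[0.8,0,0],"grip":85},{"linear":[0,-0.83,-0.23],"rotation":[0.8,0,0],"grip":85},{"linear":[0,-0.83,-0.23],"rotation":[0.8,0,0],"grip":85}]' 60
cat > go.py <<'E'
# usage: prints linear/rotation numbers (scaled) from the current pose to a target
from h import *
from rig import sense
def show(pos,Rt):
    s=sense(); Rm=toolrot(s["ee_rot"]).as_matrix()
    np.set_printoptions(suppress=True,precision=4)
    dl=Rm.T@(np.array(pos)-s["eef_pos"]); rv=R.from_matrix(Rm.T@Rt).as_rotvec()
    print("t",round(s["time_s"],2),"pos",s["eef_pos"],"dist",np.linalg.norm(dl),"lin",dl/300,"rot",rv/0.5,"F",s["force"],"q",s["joints"])
def rot(x,y):
    x=np.array(x,float);x/=np.linalg.norm(x);y=np.array(y,float);y-=x*(x@y);y/=np.linalg.norm(y)
    return np.stack([x,y,np.cross(x,y)],1)
E
python3 -c "
from go import *
show([580,243,190],rot([0,0,-1],[-.113,.994,0]))"
```

```text
time_s: 0.68
eef_pos: [362.2, 373.1, 230.3]
ee_rot: [0.636, -0.31, 0.636, 0.309]
force: [-0.3, 0.0, 0.2]
grip_width: 0.997
t 0.68 pos [362.2351 373.1381 230.3148] dist 256.8710810581031 lin [ 0.1353 -0.8387  0.1072] rot [ 1.5843 -0.0022  0.0039] F [-0.3424  0.0106  0.2363] q [ 0.5756  0.3036  1.5129 -0.0019  1.3263 -0.3293]
```

```bash
python3 -m jog '[{"linear":[0.13,-0.84,0.11],"rotation":[1,0,0],"grip":85},{"linear":[0.13,-0.84,0.11],"rotation":[1,0,0],"grip":85},{"linear":[0.13,-0.84,0.11],"rotation":[1,0,0],"grip":85},{"linear":[0.13,-0.84,0.11],"rotation":[1,0,0],"grip":85},{"linear":[0.13,-0.84,0.11],"rotation":[1,0,0],"grip":85},{"linear":[0.13,-0.84,0.11],"rotation":[1,0,0],"grip":85},{"linear":[0.13,-0.84,0.11],"rotation":[1,0,0],"grip":85}]'
python3 - <<'E'
from go import *
from rig import *
show([580,243,150],rot([0,0,-1],[-.113,.994,0]))
p,d=capture("wrist"); np.savez("wrist0.npz",p=p,d=d,**calibration("wrist")); cv2.imwrite("pics/wrist0.png",p[:,:,::-1])
show([580,243,150],rot([0,0,-1],[-.113,.994,0]))
E
```

```text
time_s: 1.27
eef_pos: [583.9, 240.0, 189.4]
ee_rot: [0.692, -0.142, 0.694, 0.14]
force: [-0.4, -0.7, -0.2]
grip_width: 0.995
t 1.27 pos [583.9285 239.9652 189.4315] dist 39.742721593266864 lin [ 0.1314  0.0148 -0.0077] rot [ 0.5768 -0.0047  0.0058] F [-0.3829 -0.6576 -0.1689] q [ 0.2059  0.5821  1.2045 -0.0031  1.3572 -0.1951]
t 1.32 pos [583.6633 240.2373 189.3303] dist 39.59705420828441 lin [ 0.1311  0.0135 -0.0072] rot [ 0.5762 -0.0055  0.0053] F [ 1.1074 -1.7406 -0.7957] q [ 0.2063  0.582   1.2049 -0.0028  1.3573 -0.1944]
```

View pics/wrist0.png

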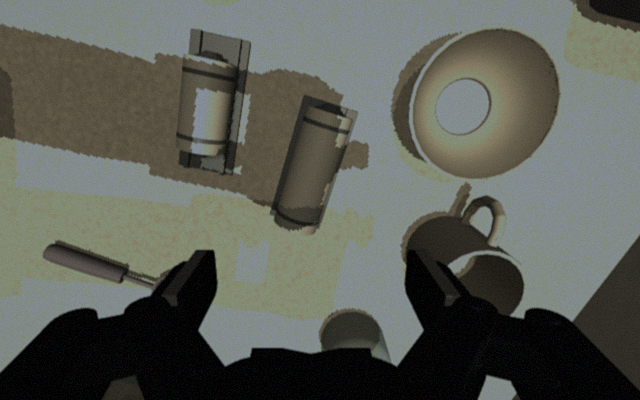

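```bash
python3 - <<'E'
from go import *
p,d,K,T=load("wrist0.npz"); W=cloud(d,K,T)
np.set_printoptions(suppress=True,precision=3)
# ring pixel estimates + cloud
m=np.zeros(d.shape,bool); m[100:240,265:362]=1
Q=W[m]; print(np.nanpercentile(Q[:,2],[5,50,95]))
Q=Q[Q[:,2]>18]
from scipy.optimize import least_squares
def f(x):
    a=np.array([np.cos(x[2]),np.sin(x[2]),0]); c=np.array([x[0],x[1],x[3]]); v=Q-c; v=v-np.outer(v@a,a); return np.linalg.norm(v,axis=1)-22
B=Q[np.abs((Q-[580,243,0])@np.array([-.113,.994,0]))<50]
Q=B
r=least_squares(f,[580,243,np.deg2rad(96.5),26],loss="soft_l1",f_scale=2); print(r.x,np.rad2deg(r.x[2]),np.std(r.fun),len(Q))
a=np.array([np.cos(r.x[2]),np.sin(r.x[2]),0])
Q=W[m];Q=Q[Q[:,2]>14];t=(Q-[580,243,0])@a; print(np.percentile(t,[.5,1,2,98,99,99.5]))
c=r.x
for e in(-65,-58,0,58,65): 
    P=np.array([580,243,0])+0; print(proj(np.array([c[0],c[1],26])+a*e,K,T))
E
python3 -c "
import cv2;p=cv2.imread('pics/wrist0.png');cv2.imwrite('pics/w0c.png',cv2.resize(p[80:250,160:380],None,fx=3.4,fy=3.4,interpolation=2))"
```

```text
[-1.003  3.416 47.766]
[608.279  -1.424   1.674  25.816] 95.9379568883712 0.5606985816503632 4812
[-54.248 -53.491 -52.168  63.014  64.937  66.234]
[236.196 409.975]
[237.511 405.787]
[248.915 369.469]
[261.312 329.986]
[262.882 324.987]
```

View pics/w0c.png

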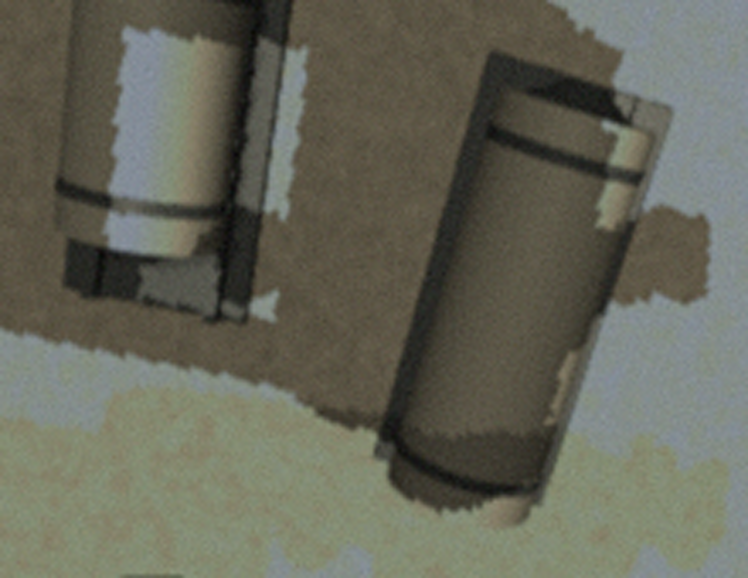

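```bash
python3 - <<'E'
from go import *
p,d,K,T=load("wrist0.npz"); W=cloud(d,K,T)
np.set_printoptions(suppress=True,precision=1)
A=ray(326.2,125.6,K,T,47);B=ray(297.6,216.8,K,T,47);print(A,B,(A+B)/2,A-B)
p,d,K,T=load("top0.npz");print(proj([582,245,48],K,T))
s=np.array([582,247,26]);
p,d,K,T=load("wrist0.npz")
a=np.array([-.104,.9946,0]);Q=W[100:240,265:362].reshape(-1,3);t=(Q-[582.5,247,0])@a
q=np.abs((Q-[582.5,247,0])@np.array([.9946,.104,0]))<12
for lo in range(-72,74,4):
    k=q&(t>lo)&(t<=lo+4); print(lo,k.sum(),np.median(Q[k,2]) if k.any() else "")
E
```

```text
[576.9 293.   47. ] [586.1 205.7  47. ] [581.5 249.3  47. ] [-9.2 87.3 -0. ]
[271.8 185.3]
-72 0 
-68 0 
-64 0 
-60 66 46.69215200446129
-56 94 46.698052116347725
-52 98 46.758184597805695
-48 101 47.05411007001578
-44 103 46.89359970203412
-40 99 46.6240757283652
-36 107 46.859491934925074
-32 96 46.74688844460067
-28 109 46.77769862576497
-24 103 46.803113109272545
-20 108 46.775750972812915
-16 112 46.717737452725714
-12 109 46.66009081321573
-8 110 46.720168054963665
-4 108 46.973220368101494
0 115 46.88536713334554
4 116 46.86788029650717
8 116 46.88314971015379
12 118 46.82125478125829
16 119 46.91216328079588
20 121 46.83337507687423
24 121 46.72278467060028
28 123 46.843789043952654
32 125 46.96078905107436
36 127 46.828607475385525
40 126 46.905797605174854
44 130 47.106387769924424
48 129 46.68226366216618
52 134 46.94675944733453
56 136 40.23105387538877
60 117 32.18177615654855
64 90 0.5234001000858086
68 40 -0.3452605376430711
72 1 0.47097388409753194
```

```bash
python3 - <<'E'
from go import *
p,d,K,T=load("wrist0.npz"); W=cloud(d,K,T).reshape(-1,3)
np.set_printoptions(suppress=True,precision=1)
n=np.array([.9946,.104,0]);a=np.array([-.104,.9946,0])
c=np.array([582.4,246,26]); D=W-c; s=D@n;t=D@a
k=(np.abs(t)<30)&(W[:,2]>12)&(W[:,2]<150)
print("s hist",np.histogram(s[k],bins=np.arange(-110,110,5)))
show([582.4,246,6],rot([0,0,-1],a))
E
```

```text
s hist (array([294, 309, 302, 320, 317,   3,   0,   0,   0,   0,   0,   0,   0,
         0,   0,   0,   0, 119, 348, 355, 365, 362, 352, 336, 324, 272,
        67,   0,   0,   0,   0,   0,   0,   0,   0,   0,   0,   0,   0,
         0,   0,   0,   0]), array([-110, -105, -100,  -95,  -90,  -85,  -80,  -75,  -70,  -65,  -60,
        -55,  -50,  -45,  -40,  -35,  -30,  -25,  -20,  -15,  -10,   -5,
          0,    5,   10,   15,   20,   25,   30,   35,   40,   45,   50,
         55,   60,   65,   70,   75,   80,   85,   90,   95,  100,  105]))
t 1.32 pos [583.6633 240.2373 189.3303] dist 183.42522209859646 lin [0.611  0.0207 0.0055] rot [ 0.5942 -0.0055  0.0053] F [ 1.1074 -1.7406 -0.7957] q [ 0.2063  0.582   1.2049 -0.0028  1.3573 -0.1944]
```

```bash
python3 -m jog '[{"linear":[0.15,0.02,0.005],"rotation":[0.25,0,0],"grip":70},{"linear":[0.28,0.02,0.005],"rotation":[0.5,0,0],"grip":70},{"linear":[0.4,0.02,0.005],"rotation":[0.6,0,0],"grip":70},{"linear":[0.5,0.02,0.005],"rotation":[0.6,0,0],"grip":70},{"linear":[0.56,0.02,0.005],"rotation":[0.6,0,0],"grip":70},{"linear":[0.61,0.02,0.005],"rotation":[0.6,0,0],"grip":70},{"linear":[0.61,0.02,0.005],"rotation":[0.6,0,0],"grip":70}]' 60
python3 - <<'E'
from go import *
from rig import *
show([582.4,246,6],rot([0,0,-1],[-.104,.9946,0]))
p,d=capture("wrist"); np.savez("wrist1.npz",p=p,d=d,**calibration("wrist")); cv2.imwrite("pics/wrist1.png",p[:,:,::-1])
E
```

```text
time_s: 1.9
eef_pos: [579.7, 246.3, 3.1]
ee_rot: [0.703, -0.038, 0.709, 0.035]
force: [0.1, -0.5, -0.2]
grip_width: 0.821
t 1.9 pos [579.7016 246.2648   3.1376] dist 3.942636077290333 lin [-0.0096 -0.0018  0.0088] rot [-0.004  -0.0167  0.0071] F [ 0.0759 -0.4917 -0.1727] q [ 0.2171  0.7892  1.3667 -0.0031  0.9944  0.1165]
```

View pics/wrist1.png

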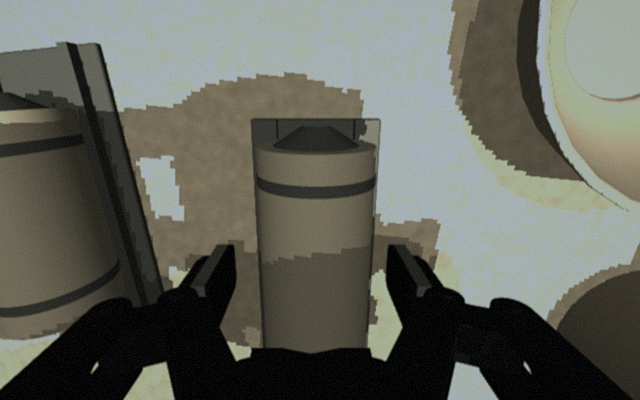

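```bash
python3 -m jog '[{"linear":[-0.012,0,0.008],"rotation":[0,-0.016,0],"grip":70},{"linear":[-0.012,0,0.008],"rotation":[0,-0.016,0],"grip":30},{"linear":[-0.012,0,0.008],"rotation":[0,-0.016,0],"grip":30},{"linear":[-0.012,0,0.008],"rotation":[0,-0.016,0],"grip":30},{"linear":[-0.012,0,0.008],"rotation":[0,-0.016,0],"grip":30},{"linear":[-0.012,0,0.008],"rotation":[0,-0.016,0],"grip":30}]' 60
python3 - <<'E'
from go import *
show([582.4,246,6],rot([0,0,-1],[-.104,.9946,0]))
E
```

```text
time_s: 2.45
eef_pos: [583.2, 247.0, 10.7]
ee_rot: [0.707, -0.037, 0.705, 0.035]
force: [-6.0, -1.0, 10.6]
grip_width: 0.497
t 2.45 pos [583.2218 247.0225  10.7301] dist 4.908611843759372 lin [ 0.0158 -0.0031 -0.0031] rot [-0.0037  0.0063  0.0058] F [-6.0347 -0.9957 10.5728] q [ 0.2173  0.7795  1.3616 -0.0038  0.9977  0.117 ]
```

```bash
python3 -m jog '[{"linear":[-0.05,0,0],"rotation":[0,0,0],"grip":30},{"linear":[-0.15,0,0],"rotation":[0,0,0],"grip":30},{"linear":[-0.3,0,0],"rotation":[0,0,0],"grip":30},{"linear":[-0.45,0,0],"rotation":[0,0,0],"grip":30},{"linear":[-0.6,0,0],"rotation":[0,0,0],"grip":30},{"linear":[-0.75,0,0],"rotation":[0,0,0],"grip":30},{"linear":[-0.9,0,0],"rotation":[0,0,0],"grip":30},{"linear":[-0.9,0,0],"rotation":[0,0,0],"grip":30}]' 60
python3 - <<'E'
from go import *
from rig import *
show([582.4,246,280],rot([0,0,-1],[-.104,.9946,0]))
p,d=capture("wrist"); np.savez("wrist2.npz",p=p,d=d,**calibration("wrist")); cv2.imwrite("pics/wrist2.png",p[:,:,::-1])
p,d=capture("scene"); cv2.imwrite("pics/scene2.png",p[:,:,::-1])
E
```

```text
time_s: 3.12
eef_pos: [582.9, 248.0, 287.8]
ee_rot: [0.711, -0.037, 0.702, 0.036]
force: [0.0, 0.5, -1.0]
grip_width: 0.495
t 3.12 pos [582.8668 247.9808 287.8329] dist 8.092920055700214 lin [ 0.0261 -0.0064 -0.0025] rot [-0.0035  0.0246  0.0035] F [ 0.039   0.4711 -1.0098] q [ 0.2189  0.5304  1.0348 -0.0032  1.5643  0.1165]
```

View pics/wrist2.png

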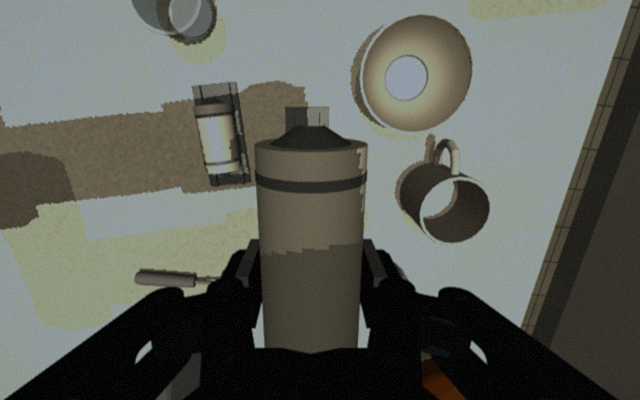

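View pics/scene2.png

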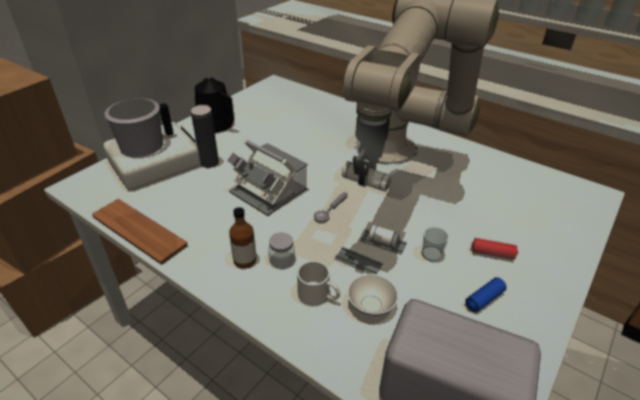

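```bash
python3 - <<'E'
from go import *
from rig import *
from scipy.optimize import least_squares
p,d,K,T=load("wrist2.npz"); W=cloud(d,K,T)
s=sense();Rm=toolrot(s["ee_rot"]).as_matrix()
Q=((W-s["eef_pos"])@Rm)[115:345,235:385].reshape(-1,3)
np.set_printoptions(suppress=True,precision=3)
B=Q[(np.abs(Q[:,2])<16)&(Q[:,1]<55)&(Q[:,1]>0)&(Q[:,0]>-60)&(Q[:,0]<5)]
def f(x):
    a=np.array([x[2],1,x[3]]);a/=np.linalg.norm(a);v=B-[x[0],0,x[1]];v=v-np.outer(v@a,a);return np.linalg.norm(v,axis=1)-22
r=least_squares(f,[-18.7,0,0,0],loss="soft_l1",f_scale=2);print(r.x,np.std(r.fun),len(B))
for lo in np.arange(50,72,1.5):
    k=(np.abs(Q[:,2])<8)&(Q[:,1]>lo)&(Q[:,1]<=lo+1.5)&(Q[:,0]<10);print(lo,k.sum(),np.median(Q[k,0]) if k.any() else "")
E
```

```text
[-18.857   1.238  -0.007  -0.   ] 0.5194268636432697 12112
50.0 202 -40.61770564387352
51.5 218 -40.64137307825153
53.0 206 -40.608444137189
54.5 221 -40.683925364315215
56.0 359 -38.869224062677226
57.5 232 -32.23242191596792
59.0 220 -29.802202186792584
60.5 204 -27.377616682652096
62.0 178 -24.94607678383754
63.5 49 -23.38357681595579
65.0 0 
66.5 0 
68.0 0 
69.5 0 
71.0 0
```

```bash
python3 -m jog '[{"linear":[0,-0.1,0],"rotation":[0.05,0,0],"grip":30},{"linear":[0,-0.23,0],"rotation":[0.1,0.02,0],"grip":30},{"linear":[0,-0.36,0.01],"rotation":[0.15,0.02,0],"grip":30},{"linear":[0,-0.49,0.01],"rotation":[0.2,0.02,0],"grip":30},{"linear":[0,-0.62,0.02],"rotation":[0.25,0.02,0],"grip":30},{"linear":[0,-0.75,0.02],"rotation":[0.3,0.02,0],"grip":30},{"linear":[0,-0.88,0.03],"rotation":[0.35,0.02,0],"grip":30},{"linear":[0,-1,0.03],"rotation":[0.35,0.02,0],"grip":30}]'
python3 - <<'E'
from go import *
show([640,-178,290],rot([0,0,-1],[.07,.997,0]))
E
```

```text
time_s: 3.88
eef_pos: [622.1, -51.7, 283.6]
ee_rot: [0.706, 0.026, 0.707, -0.026]
force: [0.2, -0.1, -2.3]
grip_width: 0.494
t 3.88 pos [622.1153 -51.7051 283.6238] dist 127.71423080955927 lin [-0.0213 -0.4154  0.0907] rot [-0.0089 -0.0046  0.0009] F [ 0.1851 -0.057  -2.3093] q [-0.27    0.517   1.0661 -0.0009  1.5606 -0.1954]
```

```bash
python3 -m jog '[{"linear":[-0.02,-0.12,0.03],"rotation":[0,0,0],"grip":30},{"linear":[-0.02,-0.25,0.06],"rotation":[0,0,0],"grip":30},{"linear":[-0.02,-0.36,0.09],"rotation":[0,0,0],"grip":30},{"linear":[-0.02,-0.42,0.09],"rotation":[0,0,0],"grip":30},{"linear":[-0.02,-0.42,0.09],"rotation":[0,0,0],"grip":30}]'
python3 - <<'E'
from go import *
from rig import *
show([640,-178,290],rot([0,0,-1],[.07,.997,0]))
c=calibration("wrist")
p,d=capture("wrist"); np.savez("wrist3.npz",p=p,d=d,**c); cv2.imwrite("pics/wrist3.png",p[:,:,::-1])
E
```

```text
time_s: 4.3
eef_pos: [638.8, -183.4, 286.5]
ee_rot: [0.704, 0.028, 0.709, -0.028]
force: [0.5, 0.4, -2.4]
grip_width: 0.497
t 4.3 pos [ 638.7552 -183.4478  286.4713] dist 6.60910062226457 lin [-0.0118  0.0184  0.0026] rot [-0.0183 -0.013  -0.0005] F [ 0.5336  0.3733 -2.4448] q [-0.4547  0.6252  0.8864 -0.0022  1.6362 -0.3756]
```

View pics/wrist3.png

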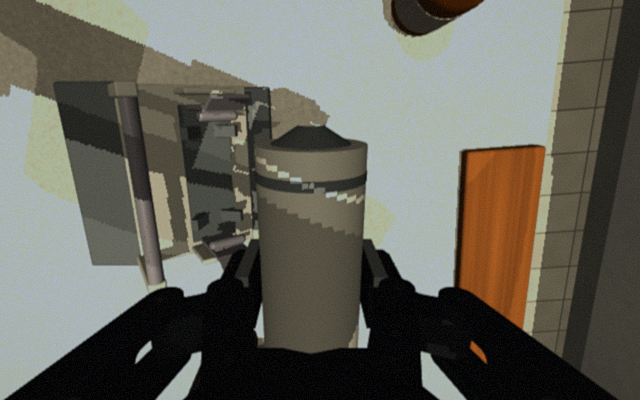

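```bash
python3 - <<'E'
from go import *
p,d,K,T=load("wrist3.npz")
cv2.imwrite("pics/w3c.png",cv2.resize(p[70:300,45:285,::-1],None,fx=3.2,fy=2.6,interpolation=2))
W=cloud(d,K,T)
np.set_printoptions(suppress=True,precision=0,linewidth=250)
print(W[76:300:8,50:275:9,2])
E
```

```text
[[  0.   1.   1.  -1.   1.  -1.  -1.  -0.   2.   1.  -0.   1.   0.   0.   1.   1.   0.   0.   0.   0.   2.   0.  -1.  -1.   0.]
 [  0. 109. 108. 109. 110. 111. 110. 169. 169. 164.  98.  95.  -1.   0.  -0.   0.   0.   2.   0.   0.  -1.  -1.  -0.  -1.  -1.]
 [  1. 110. 110. 111. 110. 111. 109. 159. 168. 165. 101.  95.  90.  86.  96. 118. 114. 109. 105. 101.  94.  41.  13.  13.  12.]
 [ -1. 111. 111. 111. 109. 108. 110. 110. 173. 169. 101.  96.  91.  87.  82.  77.  73.  65. 151. 148. 143. 138. 135.  11.  12.]
 [  0. 110. 109. 110. 111. 110. 111. 111. 170. 169. 102.  98.  94.  88.  81.  92. 112. 137. 140. 135. 131. 124.  12.  13.  11.]
 [  0.   0. 110. 110. 109. 109. 108. 110. 170. 170. 103.  97.  92.  87.  83.  92.  88. 126. 122. 117. 111.  44.  10.  12.  11.]
 [  1.  -2. 111. 110. 111. 110. 110. 111. 169. 171. 164.  99.  92.  90.  83.  92.  86.  81.  78.  71.  51.  45.  13.  12.  12.]
 [  0.   0. 110. 110. 110. 111. 110. 109. 113. 171. 167.  99.  95.  nan  85. 110.  99.  82.  77.  82.  81.  44.  12.  12.  13.]
 [  1.   1. 110. 109. 110. 110. 111. 111. 113. 171. 167. 100.  95.  90.  83.
[... 1784 characters left out ...]
97.  93.  87.  92.  98. 122. 125. 126. 297. 306. 305. 314.]
 [  1.   0.  -1.   0.   1. 110. 109. 110. 110. 110. 123. 172. 168.  -0.  -2.  -0.   0. 117. 112. 141. 306. 305. 313. 313. 315.]
 [ -0.  -0.  -1.  -1.   1.  -0.  -0.  -1.  -0.   0. 133. 171. 169.  -1.  -1.   1.  -0.   1.  -3.   0. 312. 320. 318. 315. 315.]
 [ -0.  -0.  -0.   1.   1.  -0.  -1.  nan   1.  -1.  -1. 171. 168.   1.  -1.  -0.  -1.   1.   0.  nan 318. 324. 324. 316. 315.]
 [  0.  -1.   0.  -0.  -2.  -1.  -1.  -2.  -0.  -1.  -0. 171. 169.  -1.  -2.   0.  -0.   1. 332. 335. 334. 333. 326. 317. 315.]
 [ -1.   1.   0.  -1.  -0.   0.   1.  -0.   1.  -1.  -1. 171. 340. 340. 337.   0.   0.   0. 337. 336. 337. 337. 327. 317. 314.]]
```

View pics/w3c.png

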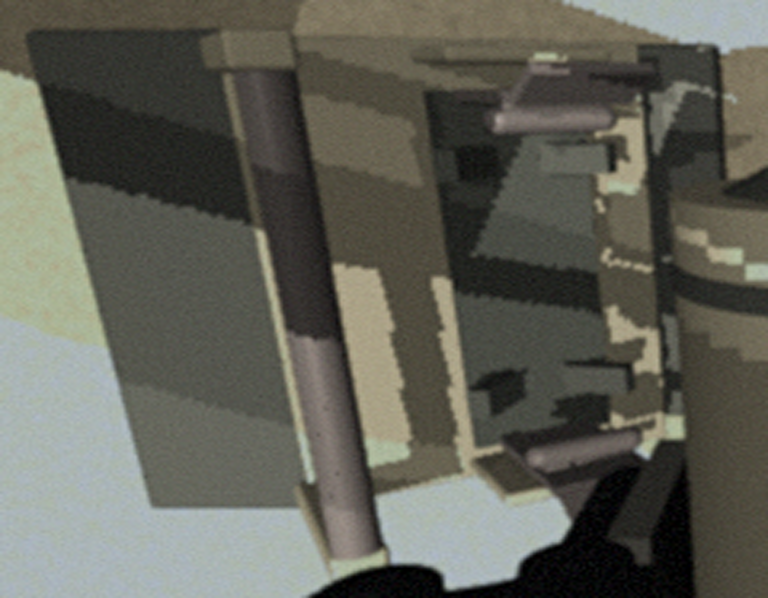

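```bash
python3 - <<'E'
from go import *
from scipy.optimize import least_squares
p,d,K,T=load("wrist3.npz"); W=cloud(d,K,T)
np.set_printoptions(suppress=True,precision=2,linewidth=200)
Q=W[95:280,105:175].reshape(-1,3);B=Q[(Q[:,2]>162)&(Q[:,2]<176)]
Bm=B
def f(x):
    a=np.array([x[2],1,x[3]]);a/=np.linalg.norm(a);v=Bm-[x[0],-180,x[1]];v=v-np.outer(v@a,a);return np.linalg.norm(v,axis=1)-7
r=least_squares(f,[495,164.5,.07,0],loss="soft_l1",f_scale=1);print("bar",r.x,np.std(r.fun),len(B))
x0,z0,k,kz=r.x
y_d=-np.array([k,1,0])/np.hypot(k,1); x_d=np.array([y_d[1],-y_d[0],0]); print("dock x",x_d,"y",y_d)
# bar extents
P=W.reshape(-1,3); 
o=np.array([x0,-180,0]); D=P-o; u=D@x_d; v=D@y_d; z=P[:,2]
m=(np.abs(u)<10)&(z>160)&(z<178); print("bar+bracket v",np.percentile(v[m],[0,.3,1,50,99,99.7,100]))
m=(u>10)&(u<70)&(np.abs(z-110)<4); print("tank v",np.percentile(v[m],[.1,.5,1,99,99.5,99.9]),"u",np.percentile(u[m],[1,99]))
m=(u>10)&(u<150)&(np.abs(z-110)<4);print("tank u max",np.percentile(u[m],[1,50,99,99.8]))
# in cradle coordinates: from bar: seat = bar -74 up -33 out
up=.819*x_d+np.array([0,0,.574]); out=-.574*x_d+np.array([0,0,.819])
bar=np.array([x0,-180,z0]); S=bar-74*up-33*out; print("seat(v unknown)",S)
E_=P-S; a=E_@up; b=E_@out; vv=E_@y_d
m=(np.abs(a)<45)&(b<-20)&(b>-45)&(np.abs(vv)<35); print("backplate b",np.median(b[m]),m.sum())
# map out height b over (a,v)
np.set_printoptions(suppress=True,precision=0,linewidth=250)
for lo in range(-104,108,6):
    row=[]
    for al in range(-54,60,6):
        k=(vv>lo)&(vv<=lo+6)&(a>al)&(a<=al+6)&(b>-60)&(b<60); row.append(np.median(b[k]) if k.sum()>2 else np.nan)
    print(lo,np.array(row))
E
```

```text
bar [494.5  164.43   0.08   0.  ] 0.6807680138145018 3410
dock x [-1.    0.07  0.  ] y [-0.07 -1.   -0.  ]
bar+bracket v [-95.48 -95.2  -94.16 -17.82  85.55  87.04  89.64]
tank v [-97.68 -97.56 -96.68  90.71  92.38  94.12] u [38.71 69.76]
tank u max [39.11 69.71 98.53 99.62]
seat(v unknown) [ 536.05 -183.12   94.93]
backplate b -31.95881157264322 2059
-104 [nan nan nan nan nan nan nan nan nan nan nan nan nan nan nan nan nan nan nan]
-98 [-32. -32. -33. -32. -32. -32. -31. -32. -32. -32. -32. -32. -32. -32. -32. -32. -32. -32. -31.]
-92 [-32. -32.  nan  nan  nan  12.  12.  12.  12.  12.  11.  12.  12. -21. -32. -32. -32. -32. -32.]
-86 [ nan  nan  nan  nan  nan  nan  59.  57. -31. -31. -31. -31. -32. -32. -32. -32. -32. -32. -32.]
-80 [ nan  nan  nan  nan  nan  nan  52.  50.  49.  49.  49.  36. -31. -32. -32. -32. -32. -32. -32.]
-74 [-32. -32.  nan  nan  nan  nan  29.  28.  28.  28.  26.  24. -17. -32. -32. -32. -32. -32. -32.]
-68 [-32. -32.  nan  nan  nan  26.  28.  28.  28.  28.  27.  26. -17. -31. -32. -32. -32. -32. -32.]
-62 [-32. -32. -32. -32. -18. -17. -18. -17. -17. -17. -1
[... 2095 characters left out ...]
 -4.  25.  25.  24. -17. -32. -32. -32. -32. -32. -32.]
70 [-33. -32. -32. -32.  nan -18.  -4.  28.  27.  28.  37.  32. -18. -32. -32. -32. -32. -32. -32.]
76 [-32. -32. -32. -32. -33.  nan  nan  nan  nan  nan  nan -31. -32. -32. -32. -32. -32. -32. -32.]
82 [-32. -32. -32. -32.  nan  nan  nan  nan  nan  nan  10.  -5.  -7. -19. -32. -32. -32. -32. -32.]
88 [-32. -32.  nan  nan  nan  nan  nan  nan  nan  nan  nan  nan  11. -32. -32. -32. -32. -32. -32.]
94 [nan nan nan nan nan nan nan nan nan nan nan nan nan nan nan nan nan nan nan]
100 [nan nan nan nan nan nan nan nan nan nan nan nan nan nan nan nan nan nan nan]
106 [nan nan nan nan nan nan nan nan nan nan nan nan nan nan nan nan nan nan nan]
```

```bash
cat > dock.py <<'E'
from go import *
p,d,K,T=load("wrist3.npz"); W=cloud(d,K,T); P=W.reshape(-1,3)
y_d=-np.array([.0757,1,0])
E
python3 - <<'E'
from go import *
from scipy.optimize import least_squares
p,d,K,T=load("wrist3.npz"); P=cloud(d,K,T).reshape(-1,3)
np.set_printoptions(suppress=True,precision=4,linewidth=200)
Q=cloud(d,K,T)[95:280,105:175].reshape(-1,3);Bm=Q[(Q[:,2]>162)&(Q[:,2]<176)]
def f(x):
    a=np.array([x[2],1,x[3]]);a/=np.linalg.norm(a);v=Bm-[x[0],-180,x[1]];v=v-np.outer(v@a,a);return np.linalg.norm(v,axis=1)-7
x0,z0,k,kz=least_squares(f,[495,164.5,.07,0],loss="soft_l1",f_scale=1).x
y_d=-np.array([k,1,0])/np.hypot(k,1); x_d=np.array([y_d[1],-y_d[0],0])
up=.8192*x_d+np.array([0,0,.5736]); out=-.5736*x_d+np.array([0,0,.8192])
S=np.array([x0,-180,z0])-74*up-33*out
E_=P-S; a=E_@up; b=E_@out; v=E_@y_d
print("xd",x_d,"yd",y_d,"S",S)
# saddles: points on slopes
m=(np.abs(v)<75)&(b>-15)&(b<2)&(np.abs(a)<30)&(np.abs(a)>8)
h,e=np.histogram(v[m],bins=np.arange(-62,62,1)); print([(int(x),int(n)) for x,n in zip(e,h) if n>3])
for s in(1,-1):
    for lo,hi in((-56,-42),(39,54)):
        k_=m&(s*a>8)&(s*a<18)&(v>lo)&(v<hi); print(s,lo,np.polyfit(a[k_],b[k_],1),k_.sum())
# ridges
m=(np.abs(v)>55)&(np.abs(v)<85)&(b>18)&(b<34)&(np.abs(a)<25)
h,e=np.histogram(v[m],bins=np.arange(-86,86,1)); print([(int(x),int(n)) for x,n in zip(e,h) if n>0])
k_=np.abs(v+2)<30
k_&=(np.abs(a)<18)&(b<-10)&(b>-25);print("plate",np.median(b[k_]))
m=(b<-8)&(b>-25)&(np.abs(a)<60)&(np.abs(v)<30);print("carriage plate a",np.percentile(a[m],[1,99]))
E
```

```text
xd [-0.9972  0.0749  0.    ] yd [-0.0749 -0.9972 -0.    ] S [ 536.0787 -183.1248   94.9491]
[(-56, 43), (-55, 40), (-54, 39), (-53, 37), (-52, 38), (-51, 37), (-50, 38), (-49, 38), (-48, 38), (-47, 39), (-46, 36), (-45, 33), (-44, 15), (40, 94), (41, 41), (42, 27), (43, 27), (44, 33), (45, 25), (46, 32), (47, 32), (48, 26), (49, 26), (50, 31), (51, 29), (52, 19)]
1 -56 [  1.0167 -21.5468] 90
1 39 [  0.8004 -19.4916] 89
-1 -56 [ -1.0053 -21.3513] 147
-1 39 [ -0.9506 -20.9321] 130
[(-77, 5), (-76, 7), (-75, 9), (-74, 5), (-73, 4), (-72, 21), (-71, 43), (-70, 43), (-69, 43), (-68, 51), (-67, 49), (-66, 44), (-65, 44), (-64, 38), (-63, 35), (-62, 8), (57, 1), (58, 25), (59, 61), (60, 45), (61, 45), (62, 38), (63, 29), (64, 33), (65, 20), (66, 20), (67, 14), (68, 21), (69, 67), (70, 83), (71, 6), (72, 3), (73, 5), (74, 1)]
plate -17.446506739349118
carriage plate a [-24.3635  25.0703]
```

```bash
cat > dock.py <<'E'
from go import *
xd=np.array([-.9972,.0749,0]);yd=np.array([-.0749,-.9972,0])
up=.8192*xd+np.array([0,0,.5736]); out=-.5736*xd+np.array([0,0,.8192])
seat=np.array([536.2,-181.3,94.9]); C=np.array([-18.9,-1.2,0.6])
Rt=rot(-out,-yd)
def to(b): show(seat+b*out-Rt@C,Rt)
def where():
    s=sense();Rm=toolrot(s["ee_rot"]).as_matrix();c=s["eef_pos"]+Rm@C-seat
    print("t %.2f out %.2f up %.2f y %.2f"%(s["time_s"],c@out,c@up,c@yd),"F out %.1f up %.1f y %.1f"%(s["force"]@out,s["force"]@up,s["force"]@yd),"T",np.round(s["wrist_torque"],2),"tilt",np.round(R.from_matrix(Rm.T@Rt).as_rotvec(),4),"grip",round(s["grip_width"],3))
E
python3 -c "
from dock import *
to(100);to(70);where()
print(Rt)"
```

```text
t 4.35 pos [ 639.0149 -181.0705  286.9873] dist 137.61072390065374 lin [ 0.4188 -0.0233 -0.1857] rot [-0.004   1.2098 -0.0033] F [ 0.2203  0.2029 -2.3824] q [-0.4516  0.6238  0.8874 -0.0013  1.6363 -0.3744]
t 4.35 pos [ 639.0149 -181.0705  286.9873] dist 167.15160377221738 lin [ 0.501  -0.0235 -0.2426] rot [-0.004   1.2098 -0.0033] F [ 0.2203  0.2029 -2.3824] q [-0.4516  0.6238  0.8874 -0.0013  1.6363 -0.3744]
t 4.35 out 232.04 up 36.46 y -6.71 F out -1.8 up -1.5 y -0.2 T [0.08 0.04 0.01] tilt [-0.002   0.6049 -0.0017] grip 0.498
[[-0.572   0.0749  0.8169]
 [ 0.043   0.9972 -0.0614]
 [-0.8192  0.     -0.5736]]
```

```bash
python3 -m jog '[{"linear":[0.03,-0.02,0],"rotation":[0,0.15,0],"grip":30},{"linear":[0.06,-0.02,0],"rotation":[0,0.35,0],"grip":30},{"linear":[0.1,-0.02,0],"rotation":[0,0.55,0],"grip":30},{"linear":[0.14,-0.02,0],"rotation":[0,0.75,0],"grip":30},{"linear":[0.15,-0.02,0],"rotation":[0,0.9,0],"grip":30},{"linear":[0.15,-0.02,0],"rotation":[0,1,0],"grip":30},{"linear":[0.15,-0.02,0],"rotation":[0,1,0],"grip":30}]'
python3 -c "
from dock import *
to(80);where()"
```

```text
time_s: 4.93
eef_pos: [639.0, -185.5, 237.7]
ee_rot: [0.504, 0.033, 0.863, -0.018]
force: [1.1, -0.5, -3.0]
grip_width: 0.499
t 4.93 pos [ 638.9755 -185.5461  237.6652] dist 114.86795698381664 lin [ 0.3799 -0.0085 -0.0471] rot [ 0.0029  0.1957 -0.0053] F [ 1.0815 -0.4661 -3.0491] q [-0.3987  1.0605  0.3011 -0.2005  2.2614 -0.4144]
t 4.93 out 194.79 up -1.08 y -2.21 F out -1.9 up -2.7 y 0.4 T [-0.07 -0.48  0.02] tilt [ 0.0014  0.0978 -0.0027] grip 0.499
```

```bash
python3 -m jog '[{"linear":[0.1,-0.01,-0.02],"rotation":[0,0.1,0],"grip":30},{"linear":[0.2,-0.01,-0.04],"rotation":[0,0.19,0],"grip":30},{"linear":[0.3,-0.01,-0.047],"rotation":[0,0.2,0],"grip":30},{"linear":[0.38,-0.008,-0.047],"rotation":[0,0.2,0],"grip":30},{"linear":[0.38,-0.008,-0.047],"rotation":[0,0.2,0],"grip":30},{"linear":[0.38,-0.008,-0.047],"rotation":[0,0.2,0],"grip":30}]'
python3 - <<'E'
from dock import *
from rig import *
to(45);where()
c=calibration("wrist")
p,d=capture("wrist"); np.savez("wrist4.npz",p=p,d=d,**c); cv2.imwrite("pics/wrist4.png",p[:,:,::-1])
p,d=capture("scene"); cv2.imwrite("pics/scene4.png",cv2.resize(p[100:240,160:380,::-1],None,fx=3.5,fy=3.5,interpolation=2))
where()
E
```

```text
time_s: 5.43
eef_pos: [570.6, -181.9, 146.1]
ee_rot: [0.461, 0.034, 0.887, -0.016]
force: [0.6, 0.4, -0.8]
grip_width: 0.496
t 5.43 pos [ 570.6292 -181.8696  146.1407] dist 35.603098461829475 lin [ 0.1186 -0.003   0.0022] rot [ 0.004  -0.0024 -0.005 ] F [ 0.6121  0.3701 -0.8486] q [-0.4209  0.9222  0.8333 -0.2098  1.9626 -0.3698]
t 5.43 out 80.59 up 0.61 y -0.77 F out -0.4 up -1.0 y -0.4 T [-0.05 -0.49 -0.02] tilt [ 0.002  -0.0012 -0.0025] grip 0.496
t 5.53 out 82.45 up 0.24 y -0.20 F out -1.5 up -1.5 y 0.9 T [-0.01 -0.47 -0.  ] tilt [ 0.001   0.0026 -0.0011] grip 0.49
```

View pics/wrist4.png

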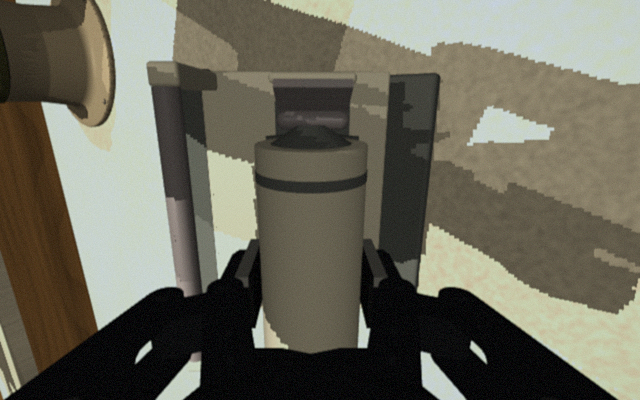

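View pics/scene4.png

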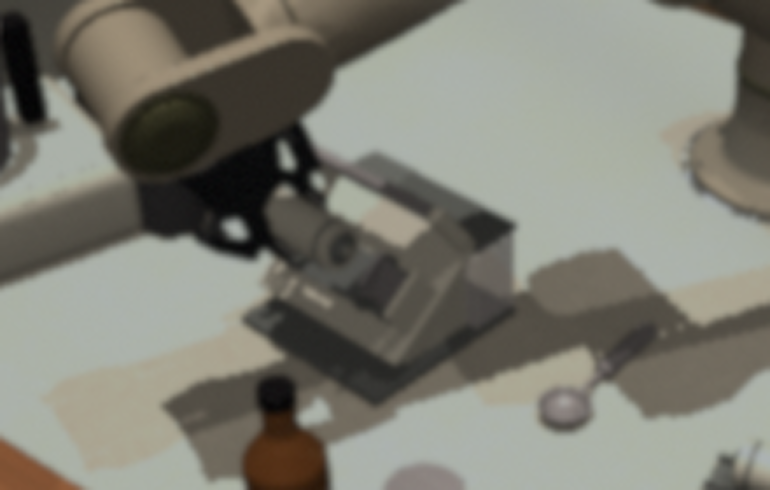

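```bash
python3 - <<'E'
from dock import *
from scipy.optimize import least_squares
p,d,K,T=load("wrist4.npz"); Wc=cloud(d,K,T)
D=Wc-seat; a=D@up;b=D@out;v=D@yd
np.set_printoptions(suppress=True,precision=3,linewidth=200)
m=np.zeros(d.shape,bool);m[95:280,145:205]=1
m&=(np.abs(b-33)<9)&(np.abs(a-74)<12)
X=np.stack([a[m],b[m],v[m]],1)
def f(x): return np.hypot(X[:,0]-x[0]-x[2]*X[:,2],X[:,1]-x[1]-x[3]*X[:,2])-7
r=least_squares(f,[74,33,0,0],loss="soft_l1",f_scale=1);print("bar a,b,slopes (74,33,0,0):",r.x,m.sum())
m=(b>18)&(b<34)&(np.abs(a)<15)&(v<-55)&(v>-80);h,e=np.histogram(v[m],bins=np.arange(-80,-54));print(list(zip(e.astype(int),h)))
m=(np.abs(b+32)<3)&(np.abs(v)<60)&(a>35)&(a<60);print("back",np.median(b[m]),m.sum())
# cartridge in tool frame
s=sense()
RT=toolrot(s["ee_rot"]).as_matrix()
E
```

```text
bar a,b,slopes (74,33,0,0): [73.962 33.094  0.    -0.001] 5098
[(np.int64(-80), np.int64(0)), (np.int64(-79), np.int64(0)), (np.int64(-78), np.int64(0)), (np.int64(-77), np.int64(0)), (np.int64(-76), np.int64(0)), (np.int64(-75), np.int64(0)), (np.int64(-74), np.int64(0)), (np.int64(-73), np.int64(0)), (np.int64(-72), np.int64(0)), (np.int64(-71), np.int64(0)), (np.int64(-70), np.int64(55)), (np.int64(-69), np.int64(112)), (np.int64(-68), np.int64(113)), (np.int64(-67), np.int64(114)), (np.int64(-66), np.int64(114)), (np.int64(-65), np.int64(113)), (np.int64(-64), np.int64(107)), (np.int64(-63), np.int64(67)), (np.int64(-62), np.int64(53)), (np.int64(-61), np.int64(37)), (np.int64(-60), np.int64(0)), (np.int64(-59), np.int64(0)), (np.int64(-58), np.int64(0)), (np.int64(-57), np.int64(0)), (np.int64(-56), np.int64(0))]
back -31.856409358349808 3034
```

```bash
python3 -c "
from dock import *
to(42)"
python3 -m jog '[{"linear":[0.06,0,0],"rotation":[0,0,0],"grip":30},{"linear":[0.11,-0.001,0],"rotation":[0,0,0],"grip":30},{"linear":[0.135,-0.001,0.001],"rotation":[0,0,0],"grip":30},{"linear":[0.135,-0.001,0.001],"rotation":[0,0,0],"grip":30}]' 80
python3 -c "
from dock import *
where();to(25)"
```

```text
t 5.53 pos [ 572.0098 -182.5666  147.4071] dist 40.44636306638422 lin [ 0.1348 -0.0009  0.0003] rot [ 0.0021  0.0053 -0.0022] F [ 0.2774 -0.8988 -2.074 ] q [-0.4209  0.9226  0.8278 -0.2102  1.9635 -0.37  ]
time_s: 5.87
eef_pos: [549.3, -181.1, 114.0]
ee_rot: [0.463, 0.034, 0.886, -0.017]
force: [-0.1, -0.4, -1.5]
grip_width: 0.493
t 5.87 out 41.97 up -0.27 y 0.09 F out -1.3 up -0.8 y 0.4 T [-0.06 -0.49 -0.01] tilt [ 0.001   0.0029 -0.0012] grip 0.493
t 5.87 pos [ 549.2528 -181.1416  113.9591] dist 16.973011302020772 lin [ 0.0566  0.0001 -0.0012] rot [ 0.002   0.0059 -0.0024] F [-0.1479 -0.3551 -1.5411] q [-0.4322  0.8942  0.9707 -0.2081  1.8489 -0.3561]
```

```bash
J='python3 -m jog'; python3 -m jog '[{"linear":[0.01,0,-0.001],"rotation":[0,0.005,0],"grip":30},{"linear":[0.02,0,-0.001],"rotation":[0,0.005,0],"grip":30},{"linear":[0.03,0,-0.001],"rotation":[0,0.005,0],"grip":30},{"linear":[0.03,0,-0.001],"rotation":[0,0.005,0],"grip":30}]' 100
python3 -c "
from dock import *
where();to(25)"
```

```text
time_s: 6.2
eef_pos: [545.6, -181.3, 108.8]
ee_rot: [0.464, 0.033, 0.885, -0.018]
force: [4.2, -1.1, 2.3]
grip_width: 0.482
t 6.20 out 35.67 up -0.14 y 0.46 F out 4.3 up -2.2 y 0.8 T [-0.22 -0.54  0.09] tilt [0.0001 0.0064 0.001 ] grip 0.482
t 6.2 pos [ 545.5644 -181.2761  108.8244] dist 10.67366211598327 lin [ 0.0355  0.0016 -0.0011] rot [0.0002 0.0127 0.0021] F [ 4.1647 -1.1075  2.2851] q [-0.4342  0.8885  0.9945 -0.2091  1.8269 -0.3535]
```

```bash
python3 -m jog '[{"linear":[0.006,0,0],"rotation":[0,0,0],"grip":30},{"linear":[0.012,0,0],"rotation":[0,0,0],"grip":30},{"linear":[0.015,0,0],"rotation":[0,0,0],"grip":30}]' 100
python3 -c "
from dock import *
where();to(25)"
```

```text
time_s: 6.45
eef_pos: [544.1, -181.6, 106.5]
ee_rot: [0.466, 0.032, 0.884, -0.018]
force: [0.8, -1.7, -0.9]
grip_width: 0.482
t 6.45 out 32.96 up -0.21 y 0.81 F out -0.2 up -1.2 y 1.6 T [-0.2  -0.47  0.07] tilt [-0.0007  0.0103  0.0028] grip 0.482
t 6.45 pos [ 544.1054 -181.551   106.5178] dist 8.004418686535569 lin [ 0.0265  0.0029 -0.0016] rot [-0.0014  0.0206  0.0056] F [ 0.7617 -1.6646 -0.8652] q [-0.4352  0.885   1.006  -0.2095  1.8146 -0.3521]
```

```bash
python3 -m jog '[{"linear":[0.007,0.002,-0.001],"rotation":[0,0.02,0.005],"grip":30},{"linear":[0.014,0.002,-0.001],"rotation":[0,0.02,0.005],"grip":30},{"linear":[0.02,0.002,-0.001],"rotation":[0,0.02,0.005],"grip":30}]' 100
python3 -c "
from dock import *
where();to(22)"
```

```text
time_s: 6.7
eef_pos: [541.2, -180.9, 102.4]
ee_rot: [0.463, 0.033, 0.886, -0.018]
force: [4.0, 0.2, 1.4]
grip_width: 0.487
t 6.70 out 27.89 up -0.35 y 0.41 F out 3.4 up -2.4 y -0.5 T [ 0.04 -0.68 -0.03] tilt [-0.001   0.0025  0.0009] grip 0.487
t 6.7 pos [ 541.2331 -180.9029  102.3725] dist 5.9106846216325435 lin [ 0.0196  0.0014 -0.0014] rot [-0.002   0.005   0.0017] F [3.9907 0.2121 1.4232] q [-0.4359  0.8876  1.0155 -0.2102  1.8106 -0.3501]
```

```bash
python3 -m jog '[{"linear":[0.007,0.002,-0.001],"rotation":[0,0.02,0.005],"grip":30},{"linear":[0.014,0.002,-0.001],"rotation":[0,0.02,0.005],"grip":30},{"linear":[0.02,0.002,-0.001],"rotation":[0,0.02,0.005],"grip":30}]' 100
python3 -c "
from dock import *
where();to(20)"
```

```text
time_s: 6.95
eef_pos: [537.7, -180.2, 97.6]
ee_rot: [0.458, 0.034, 0.888, -0.017]
force: [1.6, -0.9, 0.9]
grip_width: 0.482
t 6.95 out 21.95 up -0.32 y 0.00 F out 1.7 up -0.9 y 0.8 T [-0.07 -0.47 -0.04] tilt [-0.0013 -0.0075 -0.0015] grip 0.482
t 6.95 pos [ 537.6948 -180.182    97.644 ] dist 1.9618875210085012 lin [ 0.0065 -0.0001 -0.0005] rot [-0.0027 -0.015  -0.003 ] F [ 1.6151 -0.8969  0.8534] q [-0.4369  0.8909  1.0262 -0.2112  1.8069 -0.3479]
```

```bash
python3 -m jog '[{"linear":[0.007,0,0],"rotation":[0,-0.015,0],"grip":30},{"linear":[0.014,0,0],"rotation":[0,-0.015,0],"grip":30}]' 100
python3 -c "
from dock import *
where();to(10)"
```

```text
time_s: 7.12
eef_pos: [534.8, -179.9, 93.5]
ee_rot: [0.461, 0.034, 0.887, -0.017]
force: [0.9, -1.0, -1.9]
grip_width: 0.486
t 7.12 out 16.90 up -0.16 y -0.02 F out -1.0 up -1.9 y 1.0 T [-0.2  -0.5   0.11] tilt [-0.0013 -0.0008 -0.0019] grip 0.486
t 7.12 pos [ 534.7762 -179.9311   93.5217] dist 6.898920086854598 lin [ 0.023  -0.0002 -0.0005] rot [-0.0025 -0.0016 -0.0038] F [ 0.9271 -1.0391 -1.8969] q [-0.4392  0.8846  1.047  -0.2091  1.786  -0.3464]
```

```bash
python3 -m jog '[{"linear":[0.007,0,0],"rotation":[0,0,0],"grip":30},{"linear":[0.013,0,0],"rotation":[0,0,0],"grip":30}]' 100
python3 -c "
from dock import *
where();to(10)"
```

```text
time_s: 7.28
eef_pos: [532.7, -179.8, 90.8]
ee_rot: [0.461, 0.034, 0.886, -0.018]
force: [8.3, -0.1, 13.0]
grip_width: 0.483
t 7.28 out 13.49 up 0.00 y -0.00 F out 15.5 up 0.6 y -0.5 T [-0.03 -0.23  0.05] tilt [-0.0015  0.0001 -0.0016] grip 0.483
t 7.28 pos [ 532.7094 -179.7991   90.817 ] dist 3.494045327562018 lin [ 0.0116 -0.0001  0.    ] rot [-0.003   0.0001 -0.0032] F [ 8.3466 -0.1181 13.0283] q [-0.4403  0.8825  1.0585 -0.2092  1.7758 -0.3452]
```

```bash
cat > incart.py <<'E'
from dock import *
from rig import *
from scipy.optimize import least_squares
import sys
n=sys.argv[1]
s=sense();c=calibration("wrist")
p,d=capture("wrist"); cv2.imwrite(f"pics/{n}.png",p[:,:,::-1])
Rm=toolrot(s["ee_rot"]).as_matrix()
W=cloud(d,c["intrinsics"],c["world_from_camera"]);np.savez(n+".npz",p=p,d=d,**c)
Qi=((W-s["eef_pos"])@Rm);Q=Qi[115:345,235:385].reshape(-1,3)
B=Q[(np.abs(Q[:,2])<16)&(Q[:,1]<55)&(Q[:,1]>5)&(Q[:,0]>-60)&(Q[:,0]<5)]
def f(x):
    a=np.array([x[2],1,x[3]]);a/=np.linalg.norm(a);v=B-[x[0],0,x[1]];v=v-np.outer(v@a,a);return np.linalg.norm(v,axis=1)-22
r=least_squares(f,[-18.7,0,0,0],loss="soft_l1",f_scale=2);print("tool x,z,slopes (was -18.86,1.24,-.007,0)",np.round(r.x,4))
D=W-seat; a=D@up;b=D@out;v=D@yd
m=(v>-55)&(v<-5)&(np.abs(a)<16)&(b>0)&(b<60)
X=np.stack([a[m],b[m],v[m]],1)
def g(x): return np.hypot(X[:,0]-x[0]-x[2]*X[:,2],X[:,1]-x[1]-x[3]*X[:,2])-22
r=least_squares(g,[0,10,0,0],loss="soft_l1",f_scale=2);print("cart in dock: up,out,slopes",np.round(r.x,4),m.sum())
E
python3 incart.py wrist5
python3 -c "
from dock import *
where()"
```

```text
tool x,z,slopes (was -18.86,1.24,-.007,0) [-1.52369e+01  6.24100e-01 -1.50000e-03 -6.00000e-04]
cart in dock: up,out,slopes [-1.3700e-02  9.8194e+00  1.2000e-03 -3.6000e-03] 11093
t 7.33 out 13.55 up 0.02 y 0.01 F out 3.9 up -1.7 y 1.4 T [-0.22 -0.41  0.17] tilt [-0.0015  0.0004 -0.0015] grip 0.482
```

View pics/wrist5.png

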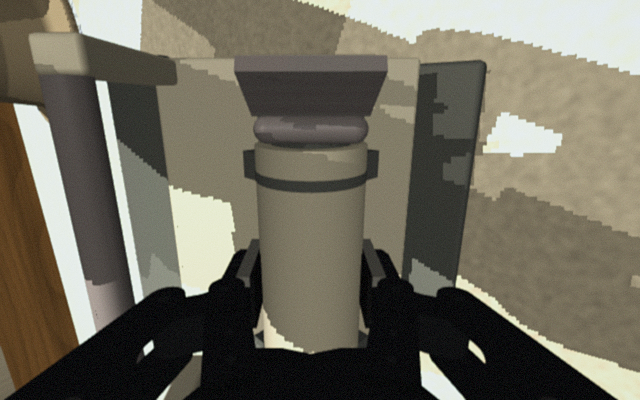

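```bash
python3 -m jog '[{"linear":[0.003,0,0],"rotation":[0,0,0],"grip":30},{"linear":[0.003,0,0],"rotation":[0,0,0],"grip":30}]' 100
python3 -c "
from dock import *
where()"
```

```text
time_s: 7.5
eef_pos: [532.7, -179.8, 90.8]
ee_rot: [0.462, 0.034, 0.886, -0.018]
force: [6.0, -0.4, 4.3]
grip_width: 0.484
t 7.50 out 13.53 up 0.05 y 0.01 F out 7.0 up -2.4 y -0.1 T [-0.09 -0.45  0.08] tilt [-0.0016  0.0024 -0.0008] grip 0.484
```

```bash
python3 -m jog '[{"linear":[0.004,0,0],"rotation":[0,0,0],"grip":30},{"linear":[0.007,0,0],"rotation":[0,0,0],"grip":30},{"linear":[0.007,0,0],"rotation":[0,0,0],"grip":30}]' 100
python3 -c "
from dock import *
where()"
```

```text
time_s: 7.75
eef_pos: [532.7, -179.9, 90.8]
ee_rot: [0.464, 0.033, 0.885, -0.018]
force: [9.8, -1.0, 11.1]
grip_width: 0.481
t 7.75 out 13.52 up 0.10 y 0.03 F out 14.8 up -1.7 y 0.3 T [-0.03 -0.4   0.05] tilt [-0.002   0.0067  0.0006] grip 0.481
```

```bash
python3 -m jog '[{"linear":[0.005,0,0],"rotation":[0,0.01,0],"grip":30},{"linear":[0.01,0,0],"rotation":[0,0.01,0],"grip":30},{"linear":[0.01,0,0],"rotation":[0,0.01,0],"grip":30},{"linear":[0.01,0,0],"rotation":[0,0.01,0],"grip":30}]' 100
python3 -c "
from dock import *
where()"
```

```text
time_s: 8.08
eef_pos: [532.7, -179.9, 90.8]
ee_rot: [0.465, 0.033, 0.885, -0.019]
force: [11.1, 0.0, 15.0]
grip_width: 0.488
t 8.08 out 13.48 up 0.10 y 0.01 F out 18.6 up -0.5 y -0.9 T [ 0.11 -0.25 -0.01] tilt [-0.0024  0.0076  0.0023] grip 0.488
```

```bash
python3 -m jog '[{"linear":[0.012,0,0],"rotation":[0,0.01,0.003],"grip":30},{"linear":[0.012,0,0],"rotation":[0,0.01,0.003],"grip":30},{"linear":[0.012,0,0],"rotation":[0,0.01,0.003],"grip":30}]' 100
python3 -c "
from dock import *
where()"
python3 -m jog '[{"linear":[0.012,0,0],"rotation":[0,0.01,0],"grip":30},{"linear":[0.012,0,0],"rotation":[0,0.01,0],"grip":30},{"linear":[0.012,0,0],"rotation":[0,0.01,0],"grip":30},{"linear":[0.012,0,0],"rotation":[0,0.01,0],"grip":30},{"linear":[0.012,0,0],"rotation":[0,0.01,0],"grip":30},{"linear":[0.012,0,0],"rotation":[0,0.01,0],"grip":30},{"linear":[0.012,0,0],"rotation":[0,0.01,0],"grip":30},{"linear":[0.012,0,0],"rotation":[0,0.01,0],"grip":30},{"linear":[0.012,0,0],"rotation":[0,0.01,0],"grip":30},{"linear":[0.012,0,0],"rotation":[0,0.01,0],"grip":30}]' 100
python3 -c "
from dock import *
where()"
```

```text
time_s: 8.33
eef_pos: [532.7, -179.9, 90.7]
ee_rot: [0.466, 0.033, 0.884, -0.019]
force: [13.4, 0.5, 17.6]
grip_width: 0.483
t 8.33 out 13.45 up 0.14 y 0.01 F out 22.1 up -0.8 y -1.5 T [ 0.27 -0.2   0.01] tilt [-0.0029  0.0095  0.0028] grip 0.483
time_s: 9.17
eef_pos: [532.7, -179.9, 90.7]
ee_rot: [0.466, 0.032, 0.884, -0.02]
force: [13.5, 0.2, 18.9]
grip_width: 0.485
t 9.17 out 13.44 up 0.14 y 0.01 F out 23.2 up -0.2 y -1.2 T [ 0.3  -0.12  0.03] tilt [-0.0033  0.0114  0.0048] grip 0.485
```

```bash
python3 -m jog '[{"linear":[0.004,0,0],"rotation":[0,0,0],"grip":30},{"linear":[0,0,0],"rotation":[0,0,0],"grip":45},{"linear":[0,0,0],"rotation":[0,0,0],"grip":60},{"linear":[0,0,0],"rotation":[0,0,0],"grip":72},{"linear":[0,0,0],"rotation":[0,0,0],"grip":72},{"linear":[0,0,0],"rotation":[0,0,0],"grip":72}]' 20
python3 -c "
from dock import *
where()"
python3 incart.py wrist6
```

```text
time_s: 9.67
eef_pos: [532.5, -179.9, 90.4]
ee_rot: [0.466, 0.032, 0.884, -0.02]
force: [0.6, 0.2, 0.5]
grip_width: 0.843
t 9.67 out 13.05 up 0.16 y -0.04 F out 0.8 up -0.2 y -0.2 T [-0.02 -0.31  0.02] tilt [-0.0033  0.0105  0.0044] grip 0.843
tool x,z,slopes (was -18.86,1.24,-.007,0) [-1.57947e+01  7.49300e-01 -8.50000e-03 -4.30000e-03]
cart in dock: up,out,slopes [-2.9800e-02  9.9362e+00 -1.2000e-03 -4.4000e-03] 11168
```

View pics/wrist6.png

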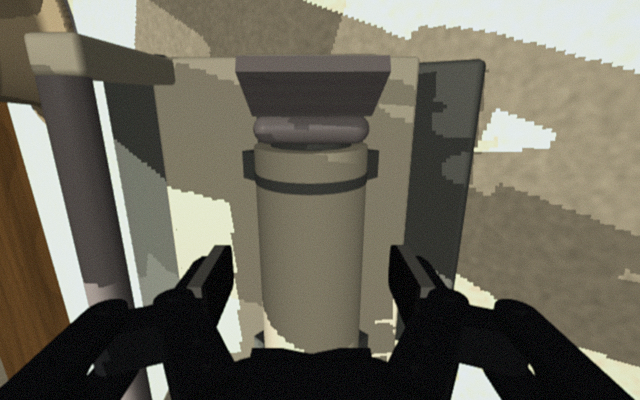

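```bash
python3 -m jog '[{"linear":[-0.04,0,0],"rotation":[0,0,0],"grip":72},{"linear":[-0.12,0,0],"rotation":[0,0,0],"grip":72},{"linear":[-0.22,0,0],"rotation":[0,0,0],"grip":72},{"linear":[-0.32,0,0],"rotation":[0,0,0],"grip":72},{"linear":[-0.4,0,0],"rotation":[0,0,0],"grip":72},{"linear":[-0.44,0,0],"rotation":[0,0,0],"grip":72},{"linear":[-0.44,0,0],"rotation":[0,0,0],"grip":72}]'
python3 -c "
from dock import *
where()"
python3 incart.py wrist7
python3 - <<'E'
from dock import *
from rig import *
p,d,K,T=load("wrist7.npz");D=cloud(d,K,T)-seat;a=D@up;b=D@out;v=D@yd
m=(b>18)&(b<36)&(np.abs(a)<15)&(np.abs(v)>50)&(np.abs(v)<80)
h,e=np.histogram(v[m],bins=np.arange(-80,81,1));print([(int(x),int(n)) for x,n in zip(e,h) if n])
p,d=capture("scene"); cv2.imwrite("pics/scene7.png",p[:,:,::-1])
E
```

```text
time_s: 10.3
eef_pos: [608.1, -185.0, 200.9]
ee_rot: [0.468, 0.031, 0.883, -0.021]
force: [-0.4, 0.3, -0.4]
grip_width: 0.843
t 10.30 out 147.06 up 1.54 y -0.59 F out -0.6 up 0.1 y -0.3 T [-0.03 -0.25  0.01] tilt [-0.0038  0.0145  0.0058] grip 0.843
tool x,z,slopes (was -18.86,1.24,-.007,0) [-18.7   0.    0.    0. ]
cart in dock: up,out,slopes [ 9.7000e-03  9.9262e+00 -1.1000e-03 -6.9000e-03] 2719
[(-70, 41), (-69, 63), (-68, 60), (-67, 42), (-66, 81), (-65, 41), (-64, 81), (-63, 42), (-62, 41), (-61, 41), (-60, 51), (-59, 41), (-58, 84), (-57, 70), (-56, 48), (-55, 60), (-54, 56), (-53, 50), (-52, 63), (-51, 52), (50, 41), (51, 36), (52, 44), (53, 33), (54, 46), (55, 36), (56, 35), (57, 43), (58, 5), (60, 14), (61, 48), (62, 67), (63, 48), (64, 37), (65, 42), (66, 33), (67, 29), (68, 30), (69, 3), (70, 31), (71, 130), (72, 147), (73, 1)]
```

View pics/wrist7.png

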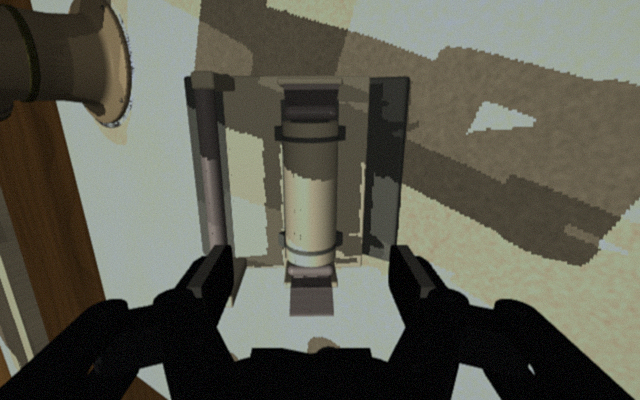

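View pics/scene7.png

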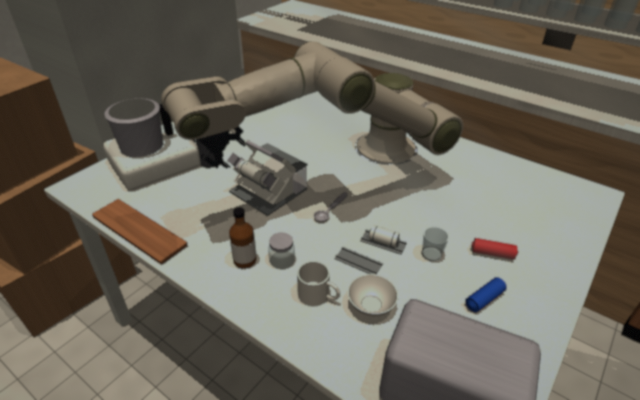

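```bash
python3 - <<'E'
from rig import *
import cv2
p,d=capture("top"); cv2.imwrite("pics/top7.png",p[:,:,::-1])
E
```

```text
(no output)
```

View pics/top7.png

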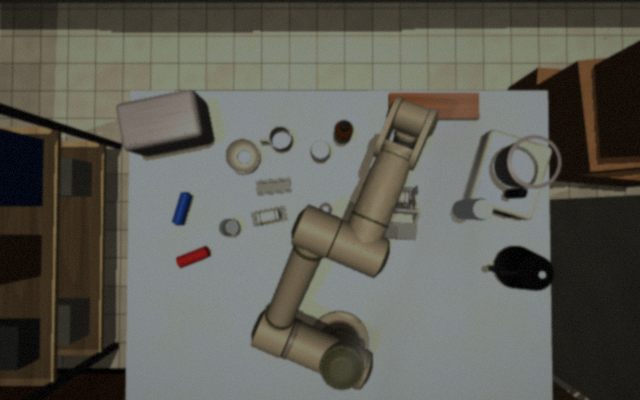

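```bash
python3 -c "
from rig import *
print(finish_job())"
```

```text
the job is handed in; nothing more can be done
None
```

The longer cartridge is fitted in the dock, and the job was handed in at about 10.5 s on the robot's clock. I picked it from the far rest and tilted it 35° to clear the bar. I pressed it in along the cradle axis until both clips snapped over its ends, bedded it down, released it and backed off 134 mm.

**Last checks**
- **Seating:** the cartridge lies 9.9 mm out along the opening direction. The empty saddles, measured before fitting, put home at 9.65 mm. It is level to within 0.5° and did not move on release. Both clip ridges cover the end bosses, at the positions they had when the dock was empty.
- **Push:** the wrist force along the cradle axis read 22 to 23 N over the final push of about 0.8 s, with smaller trial pushes of 7, 15 and 19 N before it. The largest force I saw along that axis was 23 N, but forces are only read at the end of each move.
- **Robot clear:** with the gripper backed off, the wrist force was near zero.
- **Surroundings:** in the pictures the short cartridge and the other objects look to be where they started. The arm partly hides the spoon, and I judged this by eye rather than measuring it.

**Disagreements**
- When the clips snapped, the cartridge slid about 3.6 mm forward in the grip. Tool position alone therefore suggested it was still short of home, and I relied on the wrist camera's depth reading instead.
- During the grasp, a 10.6 N upward force showed while the fingers closed; I took it to be the fingertips touching the rest. It was gone after lifting.

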